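# Sort the mixed lab pieces into their holders

### The arm

A 6-joint arm with a two-finger parallel gripper is mounted at the origin on a cart in front of the work surface, level with it; the furniture and walls round the work are solid. World frame = base frame: x ahead of the robot, y to its left, z up, the work surface at z = 0. Lengths are in m, angles in degrees, forces in N, time in s.
With the tool pointing down it reaches from about 0.3 to 0.85 m from the base axis. Payload 4.2 kg.
Tool frame: the origin (TCP) lies at the very end of the fingers, on their centre line; the grasp point (between the pads) lies 19 mm behind it; z points along the fingers, y is the line along which they close (so a half turn about z gives the same grasp; the last joint's range is limited). The gripper opens to 91 mm and grips with 3 to 60 N. Pads are 32 mm wide; open, the fingers measure 118 mm over their backs; the gripper's body (76 mm by 178 mm) begins 60 mm behind the grasp point.
Start: joints at [-66.291, 18.312, 89.639, -0, 72.044, -1.146], TCP at [0.242, -0.522, 0.214] pointing down, gripper open.
Joint ranges: [-177.97, 177.97], [-48.28, 115.42], [12.27, 149.76], [-77.06, 257.06], [2.81, 150.46], [-146.56, 146.56]. Speed limits (degrees/s): [147.25, 147.25, 180, 180, 180, 180].

### API

Orientations are given as a 3x3 rotation matrix whose columns are the frame's x, y, z axes.
In Python, from plant import monitor, viewer, robot, spotter gives the robot as it stands.
- The arm moves only by the tool apply_moves, never from a script. Its argument "targets" is a list that holds one entry, the list of rows, each a list of 5 numbers: the shift along the tool's x, y, z in m, then the turn about the tool's z in rad, then the finger opening in m, from 0 to 0.0912. A call has 1 to 20 rows; each row shifts and turns the commanded pose from where the row before left it, along the tool's axes as they then stand; what a row does not reach is not made up. A row lasts 1/10 s, in which the tool goes at most 50 mm and 8.59 degrees, less where a joint would pass 70% of its speed; a pose out of reach is approached as far as the arm can. A call is refused whole if a number of a shift passes 0.05 or a number of a turn 0.15, either way. A call with a gripper value outside its range is refused whole. The fingers move at their own pace and stop on an object; the grip force is fixed at half the most. Time passes only in rows, so rows that do not move let the fingers close. It gives the time, the measured TCP pose, the force, the opening and the grip force at its end, in the units of the state.
- monitor.get_obs(): the state, without advancing time (a new reading comes with each control period).
- viewer.get_image(name): name is "scene" or "top" or "wrist"; returns (picture, depth): 480x640x3 uint8, red, green, blue; 480x640 float32, m along the optical axis (not along the pixel's ray), 0 where there is no reading.
- viewer.get_calibration(name): a dict with "intrinsics" (3x3 intrinsics, pixels), "T" (4x4, takes a point from camera to world coordinates). Camera axes: x right, y down, z forward; pixel columns grow to the right and rows downward; lengths in m; the calibration is good to about 2 mm. A picture is of the moment at which its call begins: read the wrist's pose just before it. get_calibration takes no time and is no camera call; for the wrist camera it gives the pose at the moment of the call.
- robot.job_done(): hands the job in; it is judged then, once.
Trained networks look in the newest picture that a camera, given by its name, has taken for a name from the list of things; names that differ only in an ending like _2 or _b are one class to them, and where a whole thing is asked for, a point or a joint stands for the part that bears it (a point fixed in the world has none). Each returns a list of dicts, best first, with "conf" (0 to 1); they miss things now and then, are a little off and sometimes report something else, mostly with a low value. They report only what shows in the picture. A call takes as long as a camera call. They do not tell look-alikes from the thing itself.
- spotter.recognise(camera, label): "at" ([x, y, z] in m, in world coordinates, good to about 4 mm: the middle of the surface that is visible of it).
- spotter.landmark_of(camera, label): "at" ([x, y, z] in m, in world coordinates, good to about 4 mm: a listed point, or the origin of a listed thing).
The state is a dict: "t": time; "q": joint angles; "joint_velocities": joint speeds; "tau": joint torques, N m; "tool_pos": TCP position; "orientation": TCP orientation; "wrist_force": force on the tool from outside, world axes, zero at the start; "torque": the same for the moment, N m; "gripper_width": finger opening in m; "gripper_force": force on a finger pad.
Only numpy, scipy, OpenCV 4.12 (cv2) and the standard library are available. Lean on these libraries where they do the work, as an engineer would, in place of code of your own. Each camera call takes 0.05 s, during which the arm holds its last target. There are 200 camera calls.

### The job

Tidy up after the weighing trial by sorting the four pieces lying about: stand the large weight in the wide recess of the wooden block and the small weight in its narrow recess, slip the ring cutter over the upright post so that it lies flat on the foot, and lay the covered dish flat in the shallow square tray. Leave each one upright, down on the bottom of its place, and let go of it.

Things in the scene. Friction and masses are not known exactly. Their poses are not given: they have to be found in the camera images.
- weight_large: large plain light-grey calibration weight: upright cylinder 38 mm across with a narrower neck and knob, 66 mm tall, 0.5 kg; straight-sided up to 44 mm (grip it there; the neck gives no hold). Stands upright at the start. Origin at the centre of its underside, z up.
- weight_small: small plain light-grey calibration weight of the same shape: 29 mm across, 52 mm tall, 0.2 kg; straight-sided up to 31 mm (grip it there; the neck gives no hold). Stands upright at the start. Origin at the centre of its underside, z up.
- ring_cutter: plain metal ring cutter: thin open ring, 46 mm outside, about 39 mm clear inside, 29 mm tall, 0.05 kg, both ends open, standing on its edge with the axis upright. Stiff enough to be gripped across its outside. Origin at the centre of its underside, z up.
- dish: round covered clear dish: 63 mm across, 16 mm tall, 0.022 kg, lying flat; can be gripped across its rim. Origin at the centre of its underside, z up.
- mass_block: fixed wooden block, 68 mm (its x) by 120 mm (its y) by 15 mm tall, with two round flat-bottomed recesses 10 mm deep (floor 5 mm above the block's underside): the wide one, 56 mm across, centred at x = 0, y = -26 mm in the block's frame, the narrow one, 46 mm across, at x = 0, y = +31 mm. Origin at the centre of its underside, z up; lies on the worktop.
- cutter_post: fixed post: round foot 76 mm across and 8 mm thick, with an upright tapered pin in the middle, 20 mm across at the foot and 14 mm at the tip, its tip 48 mm above the worktop. Origin at the centre of the underside of the foot, z up.
- dish_tray: fixed shallow square metal tray, 96 mm square outside, 90 mm inside, 7 mm tall, wall and floor 3 mm thick (inner floor 3 mm above its underside). Origin at the centre of its underside, z up; lies on the worktop.
Things that resemble listed ones, but are neither listed nor needed, are in the scene too. What is shaped like the weight_small but yellow is not meant.

How it is judged (in metres and radians):
At the end, for the whole second after the job is handed in: Weights on the floors of their own recesses (within 13 mm in x and y, under 9 mm up), cutter round the pin on the foot (within 18 mm, under 12 mm up), dish on the tray floor (within 16 mm in x and y, under 6 mm up); all within 0.12 rad of upright and at rest (x of weight_large in the frame of mass_block between -0.013 and 0.013 m and y of weight_large in the frame of mass_block between -0.039 and -0.013 m and z of each of weight_large, weight_small in the frame of mass_block below 0.009 m and angle between each of weight_large, weight_small, ring_cutter, dish's own z axis and vertical below 0.12 rad and linear speed of each of weight_large, weight_small, ring_cutter, dish below 0.02 m/s and angular speed of each of weight_large, weight_small, ring_cutter, dish below 0.3 rad/s and x of weight_small in the frame of mass_block between -0.013 and 0.013 m and y of weight_small in the frame of mass_block between 0.018 and 0.044 m and horizontal distance between ring_cutter and cutter_post below 0.018 m and z of ring_cutter in the frame of cutter_post below 0.012 m and x of dish in the frame of dish_tray between -0.016 and 0.016 m and y of dish in the frame of dish_tray between -0.016 and 0.016 m and z of dish in the frame of dish_tray below 0.006 m); the robot touches nothing.
It also fails if it takes over 96 s, if anything falls off the work surface, if the arm or the gripper's body presses on something with over 40 N, if the wrist force passes 120 N, or if a joint passes its speed limit or range.

## Working session

There is one attempt and no reset: what is moved stays moved. The work goes in short steps, Python scripts to look and compute and a tool call to move; the robot and the scene stay as the last step left them, time stands still between calls to the robot, and variables do not carry over. Pictures are saved under pics/ and viewed, at most 14 in all, crops included, and the job is handed in when it is done.

Besides the shell and the picture viewer there is one more tool, called as name(argument=value, ...), one argument or row to a line, values as JSON. apply_moves: Moves the arm, as the interface text tells. Its arguments: {"type":"object","properties":{"targets":{"type":"array","items":{"type":"array","items":{"type":"array","items":{"type":"number"}}}}},"required":["targets"]}

```bash
mkdir -p pics; cat > h.py <<'E'
import numpy as np, cv2
from plant import monitor, viewer, robot, spotter
def world(cam,depth,u,v):
    c=viewer.get_calibration(cam);K=np.array(c["intrinsics"]);T=np.array(c["T"])
    z=depth[v,u];p=np.linalg.inv(K)@np.array([u,v,1.])*z
    return (T@np.r_[p,1])[:3]
def pix(cam,P):
    c=viewer.get_calibration(cam);K=np.array(c["intrinsics"]);T=np.linalg.inv(np.array(c["T"]))
    p=K@(T@np.r_[P,1])[:3];return (p[:2]/p[2]).round().astype(int)
def snap(cam,name):
    im,d=viewer.get_image(cam);cv2.imwrite(f"pics/{name}.png",im[:,:,::-1]);np.save(f"{name}.npy",d);return im,d
E
python3 - <<'E'
from h import *
for cam in ["top","scene"]:
    snap(cam,cam+"0")
    for l in ["weight_large","weight_small","ring_cutter","dish","mass_block","cutter_post","dish_tray"]:
        for f in (spotter.recognise,spotter.landmark_of):
            print(cam,l,f.__name__[:4],[(np.round(r["at"],3).tolist(),round(r["conf"],2),pix(cam,r["at"]).tolist()) for r in f(cam,l)[:4]])
o=monitor.get_obs();print(o["t"],o["tool_pos"],np.round(o["orientation"],3))
E
```

```text
top weight_large call [([0.458, 0.127, 0.048], 0.74, [201, 281])]
top weight_large call [([0.424, -0.073, -0.002], 0.74, [312, 295]), ([0.458, 0.134, -0.002], 0.71, [204, 280])]
top weight_small call [([0.432, 0.201, 0.03], 0.78, [164, 296]), ([0.423, -0.068, 0.05], 0.71, [309, 297])]
top weight_small call [([0.429, 0.208, 0.001], 0.81, [165, 297]), ([0.423, -0.072, 0.0], 0.76, [311, 296]), ([0.433, -0.192, -0.001], 0.66, [374, 289]), ([0.513, -0.229, -0.0], 0.47, [392, 247])]
top ring_cutter call []
top ring_cutter call [([0.433, -0.192, -0.002], 0.49, [374, 289])]
top dish call [([0.578, 0.046, 0.018], 0.67, [247, 216]), ([0.585, -0.328, 0.008], 0.62, [443, 208])]
top dish call [([0.577, 0.048, 0.002], 0.97, [248, 217])]
top mass_block call [([0.615, -0.164, 0.011], 0.88, [357, 194])]
top mass_block call [([0.617, -0.162, -0.0], 0.9, [355, 194])]
top cutter_post call [([0.443, -0.359, 0.006], 0.88, [462, 281])]
top cutter_post call [([0.441, -0.363, -0.004], 0.8, [463, 282])]
top dish_tray call [([0.582, -0.328, 0.01], 0.97, [443, 209]), ([0.423, -0.071, 0.049], 0.37, [311, 297])]

[... 620 characters left out ...]
]
scene ring_cutter call [([0.438, -0.188, 0.004], 0.63, [398, 252])]
scene dish call [([0.569, 0.052, 0.014], 0.94, [254, 280])]
scene dish call [([0.576, 0.044, -0.004], 0.72, [256, 282])]
scene mass_block call [([0.614, -0.153, 0.014], 0.95, [318, 216])]
scene mass_block call [([0.616, -0.16, 0.004], 0.6, [320, 218])]
scene cutter_post call [([0.44, -0.352, 0.006], 0.6, [450, 211])]
scene cutter_post call [([0.444, -0.36, -0.002], 0.78, [450, 212])]
scene dish_tray call [([0.585, -0.33, 0.002], 0.94, [387, 188])]
scene dish_tray call [([0.587, -0.329, 0.0], 0.95, [386, 189])]
1.5 [ 0.24163471 -0.52177228  0.21397864] [[ 0.907  0.42  -0.   ]
 [ 0.42  -0.907 -0.   ]
 [-0.     0.    -1.   ]]
```

View pics/top0.png

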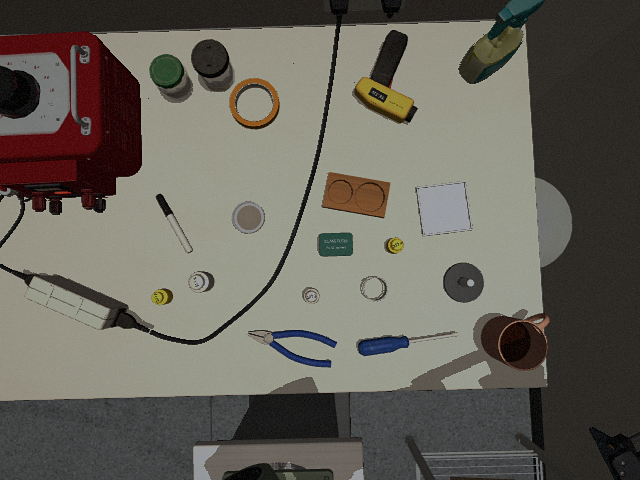

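View pics/scene0.png

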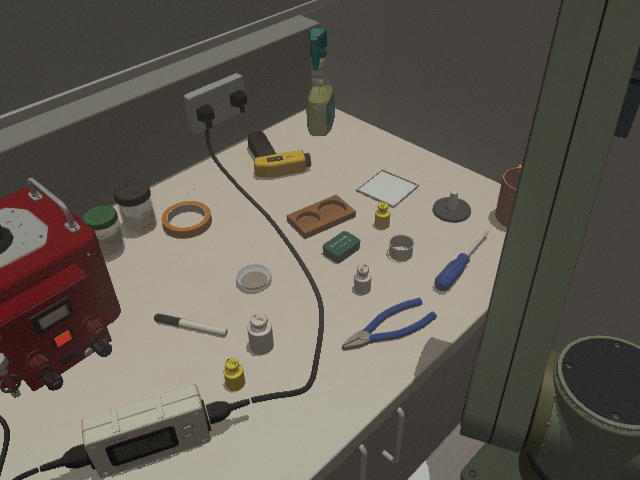

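The top view shows the large grey weight at (201,281), the small grey one at (311,296), the ring at (373,288), the dish at (248,217), the block at (356,194), the tray at (443,208) and the post at (463,282). The yellow weights at (161,296) and (395,245) are decoys. The scene view agrees. Next I'll refine the positions with depth.

```bash
cat >> h.py <<'E'
def cloud(cam,d):
    c=viewer.get_calibration(cam);K=np.array(c["intrinsics"]);T=np.array(c["T"])
    v,u=np.indices(d.shape);r=np.stack([(u-K[0,2])/K[0,0],(v-K[1,2])/K[1,1],np.ones(d.shape)],-1)*d[...,None]
    return r@T[:3,:3].T+T[:3,3]
def near(P,xy,rad,lo,hi):
    return P[(np.hypot(P[...,0]-xy[0],P[...,1]-xy[1])<rad)&(P[...,2]>lo)&(P[...,2]<hi)]
def circ(Q):
    (x,y),r=cv2.minEnclosingCircle(Q[:,:2].astype(np.float32));return np.round([x,y,r,*Q.mean(0),len(Q)],4)
E
python3 - <<'E'
from h import *
d=np.load("top0.npy");P=cloud("top",d)
print("table",np.median(near(P,(.5,-.05),.05,-.1,.1)[:,2]))
for n,xy,r,lo,hi in [("L",(.458,.135),.035,.055,.1),("Lb",(.458,.135),.035,.035,.05),("S",(.423,-.07),.03,.042,.1),("Sb",(.423,-.07),.03,.022,.036),("ring",(.436,-.19),.04,.022,.05),("dish",(.577,.046),.05,.010,.03),("pin",(.442,-.361),.03,.03,.1),("foot",(.442,-.361),.055,.004,.013),("block",(.616,-.162),.08,.011,.03),("tray",(.584,-.329),.08,.0045,.03),("trayfl",(.584,-.329),.04,-.01,.03),("dec",(.512,-.229),.03,.03,.1),("box",(.517,-.118),.03,.004,.05)]:
    Q=near(P,xy,r,lo,hi)
    if len(Q)<2: print(n,len(Q));continue
    print(n,circ(Q),Q[:,2].min().round(3),Q[:,2].max().round(3))
    if n in("block","tray"):print(cv2.minAreaRect(Q[:,:2].astype(np.float32)))
im=cv2.imread("pics/top0.png")[160:320,290:490];cv2.imwrite("pics/c1.png",cv2.resize(im,None,fx=4,fy=4,interpolation=cv2.INTER_CUBIC)[:600])
# block recess floor
Q=near(P,(.616,-.162),.062,-.002,.0095)
k=cv2.minAreaRect(near(P,(.616,-.162),.08,.011,.03)[:,:2].astype(np.float32))
b=cv2.boxPoints(k);c=np.array(k[0])
Q=np.array([q for q in Q if cv2.pointPolygonTest((c+(b-c)*.93).astype(np.float32),(float(q[0]),float(q[1])),False)>0])
_,lab,ctr=cv2.kmeans(Q[:,:2].astype(np.float32),2,None,(3,50,1e-5),5,0)
for i in(0,1):print("recess",circ(Q[lab[:,0]==i]))
E
```

```text
table -0.00023249134843927877
L [4.563e-01 1.334e-01 1.360e-02 4.562e-01 1.327e-01 6.350e-02 1.830e+02] 0.059 0.067
Lb [4.559e-01 1.337e-01 1.950e-02 4.562e-01 1.273e-01 4.520e-02 1.730e+02] 0.036 0.05
S [ 4.250e-01 -7.180e-02  1.000e-02  4.249e-01 -7.190e-02  4.970e-02
  9.800e+01] 0.046 0.053
Sb [ 4.244e-01 -7.160e-02  1.460e-02  4.255e-01 -7.210e-02  3.160e-02
  9.600e+01] 0.022 0.035
ring [ 4.347e-01 -1.903e-01  2.310e-02  4.346e-01 -1.912e-01  2.730e-02
  9.400e+01] 0.023 0.031
dish [5.768e-01 4.640e-02 3.190e-02 5.766e-01 4.580e-02 1.480e-02 8.480e+02] 0.01 0.02
pin [ 4.414e-01 -3.597e-01  7.400e-03  4.419e-01 -3.586e-01  4.300e-02
  7.400e+01] 0.03 0.05
foot [ 4.470e-01 -3.576e-01  4.370e-02  4.414e-01 -3.595e-01  7.400e-03
  1.128e+03] 0.004 0.013
block [ 6.074e-01 -1.609e-01  7.120e-02  6.143e-01 -1.595e-01  1.430e-02
  1.135e+03] 0.011 0.022
((0.5929280519485474, -0.15774479508399963), (0.120001420378685, 0.11231861263513565), 78.21670532226562)
tray [ 5.823e-01 -3.258e-01  7.450e-02  5.843e-01 -3.317e-01  6.000e-03
  4.600e+02] 0.005 0.01
((0.5841413736343384, -0.33221232891082764), (0.11393360048532486, 0.12925782799720764), 20.467580795288086)
trayfl [ 5.839e-01 -3.290e-01  4.000e-02  5.840e-01 -3.290e-01  2.300e-03
  1.345e+03] -0.003 0.007
dec [ 5.142e-01 -2.306e-01  1.440e-02  5.137e-01 -2.289e-01  4.200e-02
  1.770e+02] 0.03 0.053
box [ 5.169e-01 -1.181e-01  3.000e-02  5.190e-01 -1.181e-01  1.950e-02
  6.590e+02] 0.004 0.024
recess [ 5.984e-01 -1.384e-01  4.640e-02  6.049e-01 -1.329e-01  2.900e-03
  6.690e+02]
recess [ 5.941e-01 -1.787e-01  4.580e-02  5.998e-01 -1.849e-01  3.400e-03
  8.510e+02]
```

View pics/c1.png

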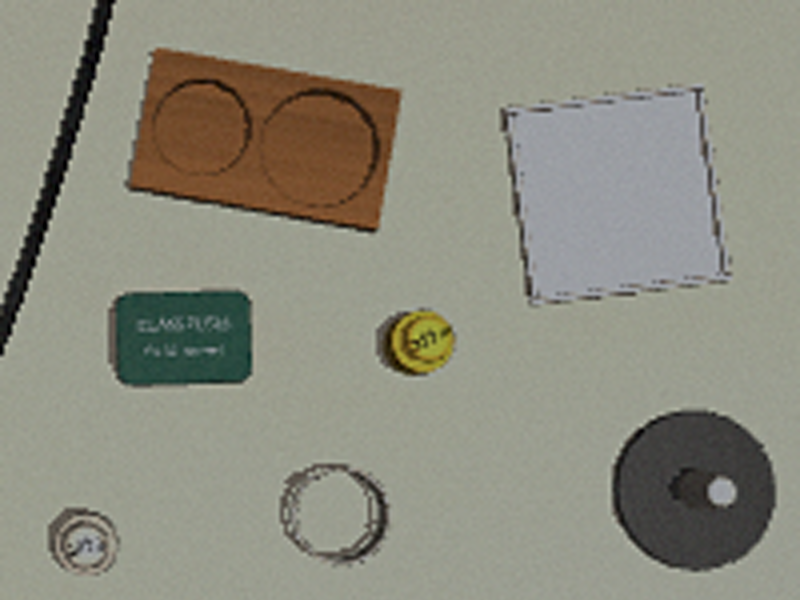

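The crop shows the wide recess at crop (319,149), right, and the narrow one at (201,127), left. The block's long axis is tilted about 10°, the tray is centred near (616,195) and the pin tip is at (722,491). Next I'll compute the target positions and the mug clearance.

```bash
cat >> h.py <<'E'
def ray(cam,u,v,z):
    c=viewer.get_calibration(cam);K=np.array(c["intrinsics"]);T=np.array(c["T"])
    r=T[:3,:3]@np.linalg.inv(K)@np.array([u,v,1.]);return (T[:3,3]+r*(z-T[2,3])/r[2])[:2]
def go(x,y,z):
    o=monitor.get_obs();R=np.array(o["orientation"]);p=np.array(o["tool_pos"])
    print("t",o["t"],"p",p.round(4),"w",round(o["gripper_width"],4),"yaw",np.degrees(np.arctan2(R[1,0],R[0,0])).round(2),"tool shift",(R.T@(np.array([x,y,z])-p)).round(4))
E
python3 - <<'E'
from h import *
C=lambda x,y,z:ray("top",290+x/4-.375,160+y/4-.375,z)
w=C(319,149,.015);n=C(201,127,.015);print("wide",w,"narrow",n,np.linalg.norm(w-n))
bl=[C(*c,.015) for c in [(153,48),(401,90),(378,232),(129,187)]];print("block",np.mean(bl,0));
y=n-w;y/=np.linalg.norm(y);x=np.array([y[1],-y[0]]);c=np.mean(bl,0)
e=bl[0]-bl[1];e2=bl[3]-bl[2];print("angles",[np.degrees(np.arctan2(-q[0],q[1])) for q in(y,e,e2)])
y=(e/np.linalg.norm(e)+e2/np.linalg.norm(e2));y/=np.linalg.norm(y)
print("from block",c-.026*y,c+.031*y)
print("tray",np.mean([C(*c,.007) for c in [(503,109),(700,89),(729,276),(531,303)]],0))
print("foot",C(694,490,.008),"pin",C(722,491,.048))
P=cloud("top",np.load("top0.npy"));Q=near(P,(.34,-.45),.11,.03,.2)
Q=Q[(np.hypot(Q[:,0]-.4414,Q[:,1]+.36)>.02)];print("mug",Q.min(0),Q.max(0))
E
```

```text
wide [ 0.60817756 -0.18750759] narrow [ 0.62038603 -0.13160712] 0.05721808738823722
block [ 0.61371053 -0.16198543]
angles [np.float64(-12.319755795454657), np.float64(-11.411646439257403), np.float64(-11.946220114563086)]
from block [ 0.60844742 -0.18744716] [ 0.61998578 -0.13162721]
tray [ 0.58366289 -0.32962011]
foot [ 0.44142973 -0.35979842] pin [ 0.44176708 -0.36051732]
mug [ 0.29312153 -0.48502919  0.03002257] [ 0.38498131 -0.38664651  0.09734795]
```

apply_moves(
  targets=[
    [[0,0,0,-0.14,0.06],[0,0,0,-0.14,0.06],[0,0,0,-0.14,0.06],[0,0,0,-0.14,0.06],[0,0,0,-0.14,0.06],[0,0,0,-0.14,0.06],[0,0,0,-0.13,0.06],[0,0,0,0,0.06]],
  ],
)

```text
t: 2.3
tool_pos: [0.2417, -0.5218, 0.214]
orientation: [[0.167, 0.986, 0.0], [0.986, -0.167, -0.0], [-0.0, 0.0, -1.0]]
wrist_force: [0.8, -0.2, 0.7]
gripper_width: 0.06
gripper_force: 0.0
```

apply_moves(
  targets=[
    [[0.0341,0.0051,0.0032,0,0.06],[0.0341,0.0051,0.0032,0,0.06],[0.0341,0.0051,0.0032,0,0.06],[0.0341,0.0051,0.0032,0,0.06],[0.0341,0.0051,0.0032,0,0.06],[0.0341,0.0051,0.0032,0,0.06],[0.0341,0.0051,0.0032,0,0.06],[0.0341,0.0051,0.0032,0,0.06],[0.0341,0.0051,0.0032,0,0.06],[0.0341,0.0051,0.0032,0,0.06],[0.0341,0.0051,0.0032,0,0.06],[0.0341,0.0051,0.0032,0,0.06],[0.0341,0.0051,0.0032,0,0.06],[0.0341,0.0051,0.0032,0,0.06],[0.0341,0.0051,0.0032,0,0.06],[0.0341,0.0051,0.0032,0,0.06],[0.0341,0.0051,0.0032,0,0.06],[0.0341,0.0051,0.0032,0,0.06],[0.0341,0.0051,0.0032,0,0.06],[0.0341,0.0051,0.0032,0,0.06]],
  ],
)

```text
t: 4.3
tool_pos: [0.456, 0.1353, 0.15]
orientation: [[0.169, 0.986, 0.001], [0.986, -0.169, -0.0], [0.0, 0.001, -1.0]]
wrist_force: [0.1, 0.2, -0.4]
gripper_width: 0.0601
gripper_force: 0.0
```

```bash
python3 - <<'E'
from h import *
go(.456,.1335,.016)
_,d=snap("wrist","w0");P=cloud("wrist",d);print(circ(near(P,(.456,.133),.035,.05,.08)),circ(near(P,(.456,.133),.035,.03,.08)))
E
```

```text
t 4.3 p [0.456  0.1353 0.15  ] w 0.0601 yaw 80.26 tool shift [-0.0018  0.0002  0.134 ]
[4.584e-01 1.383e-01 1.360e-02 4.586e-01 1.393e-01 6.380e-02 8.660e+02] [4.585e-01 1.383e-01 1.920e-02 4.593e-01 1.428e-01 5.470e-02 1.647e+03]
```

View pics/w0.png

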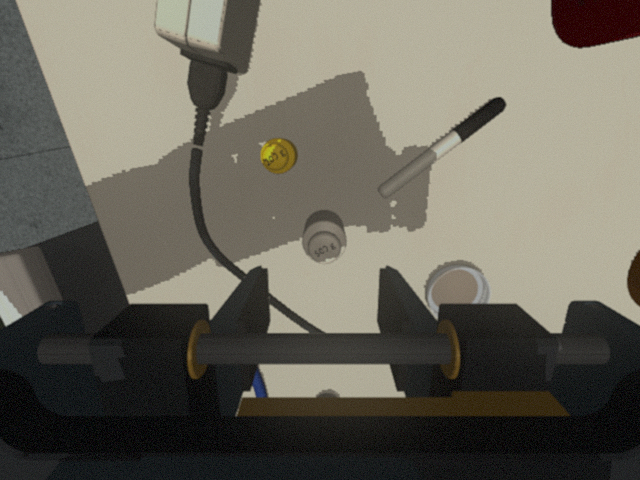

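Wrist view: the large weight is between the fingers at (324,240), and the cable and yellow decoy are clear of them.

apply_moves(
  targets=[
    [[0.001,0.001,0.03,0,0.06],[0,0,0.03,0,0.06],[0,0,0.03,0,0.06],[0,0,0.024,0,0.06],[0,0,0.015,0,0.06],[0,0,0.005,0,0.06],[0,0,0,0,0.03],[0,0,0,0,0.03],[0,0,0,0,0.03],[0,0,0,0,0.03],[0,0,0,0,0.03],[0,0,0,0,0.03],[0,0,-0.01,0,0.03],[0,0,-0.03,0,0.03],[0,0,-0.03,0,0.03],[0,0,-0.03,0,0.03]],
  ],
)

```text
t: 5.95
tool_pos: [0.4563, 0.1344, 0.117]
orientation: [[0.166, 0.986, -0.001], [0.986, -0.166, -0.001], [-0.001, -0.001, -1.0]]
wrist_force: [0.8, 0.3, -4.3]
gripper_width: 0.0364
gripper_force: 29.9
```

```bash
python3 - <<'E'
from h import *
go(.608,-.1875,.116);go(.425,-.072,.12);go(.6202,-.1316,.12)
E
```

```text
t 5.95 p [0.4563 0.1344 0.117 ] w 0.0364 yaw 80.43 tool shift [-0.2922  0.2031  0.0011]
t 5.95 p [0.4563 0.1344 0.117 ] w 0.0364 yaw 80.43 tool shift [-0.2087  0.0034 -0.0029]
t 5.95 p [0.4563 0.1344 0.117 ] w 0.0364 yaw 80.43 tool shift [-0.235   0.2058 -0.003 ]
```

apply_moves(
  targets=[
    [[-0.01,0.007,0,0,0.03],[-0.025,0.017,0,0,0.03],[-0.025,0.017,0,0,0.03],[-0.025,0.017,0,0,0.03],[-0.025,0.017,0,0,0.03],[-0.025,0.0175,0,0,0.03],[-0.025,0.0175,0,0,0.03],[-0.025,0.0175,0,0,0.03],[-0.025,0.0175,0,0,0.03],[-0.025,0.0175,0,0,0.03],[-0.025,0.0175,0,0,0.03],[-0.02,0.014,0,0,0.03],[-0.012,0.009,0,0,0.03],[0,0,0,0,0.03],[0,0,0,0,0.03]],
  ],
)

```text
t: 7.45
tool_pos: [0.6074, -0.1866, 0.1148]
orientation: [[0.167, 0.986, -0.003], [0.986, -0.167, 0.001], [0.001, -0.003, -1.0]]
wrist_force: [-0.2, 0.2, -3.5]
gripper_width: 0.0366
gripper_force: 29.9
```

```bash
python3 - <<'E'
from h import *
go(.608,-.1875,.022)
_,d=snap("wrist","w1");P=cloud("wrist",d);print(circ(near(P,(.608,-.187),.04,.14,.2)),P[...,2][200:300,300:340].max())
c=viewer.get_calibration("wrist");print(np.round(c["T"],3))
E
```

```text
t 7.45 p [ 0.6074 -0.1866  0.1148] w 0.0366 yaw 80.41 tool shift [-0.0009  0.0011  0.0928]
[ 6.085e-01 -1.784e-01  3.360e-02  6.086e-01 -1.784e-01  1.608e-01
  8.270e+03] 0.28599043411508884
[[ 0.986 -0.158 -0.051  0.621]
 [-0.166 -0.943 -0.287 -0.105]
 [-0.002  0.291 -0.957  0.286]
 [ 0.     0.     0.     1.   ]]
```

View pics/w1.png

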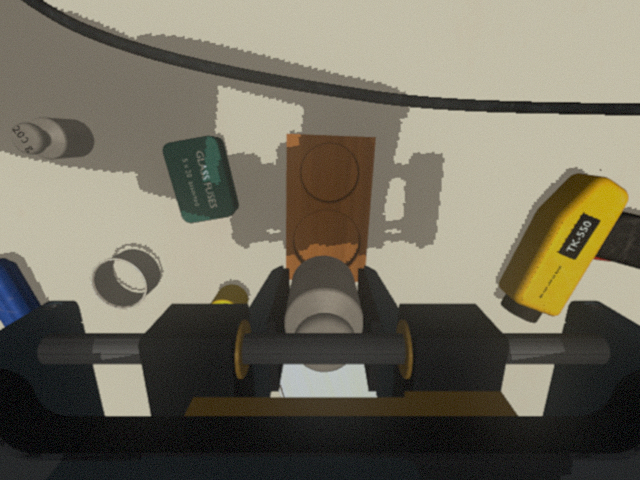

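The wrist view shows the large weight held centrally, with its knob near (325,344). The block is below, with the narrow recess at (329,172) and the wide one partly hidden at (327,240).

```bash
python3 - <<'E'
from h import *
d=np.load("w1.npy");P=cloud("wrist",d)
n=ray("wrist",329,172,.015);print("narrow",n, "=> wide",n-.057*np.array([.205,.979]))
bl=np.array([ray("wrist",*p,.015) for p in[(288,135),(375,137)]]);m=bl.mean(0);print("block end mid",m,"wide",m-.086*np.array([.205,.979]))
print("knob",circ(near(P,(.608,-.187),.03,.155,.172)))
Q=near(P,(.608,-.187),.035,.10,.142);print(Q.max(0),Q.min(0),len(Q))
print([ (v,P[v,326].round(3).tolist()) for v in (262,275,290,310,318,325,330)])
E
```

```text
narrow [ 0.62074768 -0.13062147] => wide [ 0.60906268 -0.18642447]
block end mid [ 0.62699434 -0.10430312] wide [ 0.60936434 -0.18849712]
knob [ 6.082e-01 -1.856e-01  2.920e-02  6.090e-01 -1.819e-01  1.643e-01
  2.833e+03]
[ 0.63831268 -0.16435341  0.14196687] [ 0.58163143 -0.1867728   0.10000323] 3011
[(262, [0.611, -0.169, 0.111]), (275, [0.611, -0.17, 0.127]), (290, [0.611, -0.17, 0.145]), (310, [0.61, -0.179, 0.146]), (318, [0.61, -0.175, 0.161]), (325, [0.61, -0.178, 0.161]), (330, [0.61, -0.179, 0.164])]
```

apply_moves(
  targets=[
    [[0,0.001,0.02,0,0.03],[0,0,0.025,0,0.03],[0,0,0.022,0,0.03],[0,0,0.012,0,0.03],[0,0,0.006,0,0.03],[0,0,0.004,0,0.03],[0,0,0.002,0,0.03],[0,0,0.0015,0,0.03],[0,0,0,0,0.03]],
  ],
)

```text
t: 8.4
tool_pos: [0.6097, -0.1874, 0.024]
orientation: [[0.166, 0.986, 0.001], [0.986, -0.166, -0.0], [-0.0, 0.001, -1.0]]
wrist_force: [-0.6, 0.2, -3.6]
gripper_width: 0.0368
gripper_force: 29.9
```

apply_moves(
  targets=[
    [[0,0,0.001,0,0.03],[0,0,0.001,0,0.03],[0,0,0.001,0,0.03],[0,0,0,0,0.03]],
  ],
)

```text
t: 8.8
tool_pos: [0.6097, -0.1874, 0.0219]
orientation: [[0.166, 0.986, 0.001], [0.986, -0.166, -0.0], [-0.0, 0.001, -1.0]]
wrist_force: [-3.4, 0.8, 4.7]
gripper_width: 0.0366
gripper_force: 30.0
```

apply_moves(
  targets=[
    [[0,0,0,0,0.055],[0,0,0,0,0.055],[0,0,0,0,0.055],[0,0,0,0,0.055],[0,0,-0.02,0,0.055],[0,0,-0.04,0,0.055],[0,0,-0.04,0,0.055],[0,0,0,0,0.055]],
  ],
)

```text
t: 9.6
tool_pos: [0.6132, -0.1884, 0.1267]
orientation: [[0.166, 0.986, 0.012], [0.986, -0.166, -0.004], [-0.002, 0.012, -1.0]]
wrist_force: [0.4, -0.1, -0.5]
gripper_width: 0.0558
gripper_force: 0.0
```

```bash
python3 - <<'E'
from h import *
go(.425,-.072,.122)
_,d=viewer.get_image("top");P=cloud("top",d);Q=near(P,(.609,-.187),.03,.055,.09);print(circ(Q),Q[:,2].max(),circ(near(P,(.425,-.072),.03,.042,.07)))
E
```

```text
t 9.6 p [ 0.6132 -0.1884  0.1267] w 0.0558 yaw 80.43 tool shift [ 0.0835 -0.205   0.002 ]h.py:19: RuntimeWarning: Mean of empty slice.
  (x,y),r=cv2.minEnclosingCircle(Q[:,:2].astype(np.float32));return np.round([x,y,r,*Q.mean(0),len(Q)],4)
  ret = um.true_divide(
Traceback (most recent call last):
ValueError: zero-size array to reduction operation maximum which has no identity
```

apply_moves(
  targets=[
    [[0.008,-0.02,0,0,0.055],[0.0125,-0.031,0,0,0.055],[0.0125,-0.031,0,0,0.055],[0.0125,-0.031,0,0,0.055],[0.0125,-0.031,0,0,0.055],[0.0125,-0.031,0,0,0.055],[0.008,-0.02,0,0,0.055],[0.004,-0.01,0,0,0.055],[0,0,0,0,0.055],[0,0,0,0,0.055]],
  ],
)

```text
t: 10.65
tool_pos: [0.4219, -0.0721, 0.1203]
orientation: [[0.166, 0.986, 0.001], [0.986, -0.166, -0.0], [-0.0, 0.001, -1.0]]
wrist_force: [0.3, -0.0, 0.2]
gripper_width: 0.0554
gripper_force: 0.0
```

```bash
python3 - <<'E'
from h import *
go(.425,-.072,.013)
_,d=viewer.get_image("wrist");P=cloud("wrist",d);print("S",circ(near(P,(.425,-.072),.025,.042,.06)),circ(near(P,(.425,-.072),.025,.025,.06)))
im,d=snap("top","t2");P=cloud("top",d);Q=near(P,(.609,-.187),.03,.055,.09)
if len(Q):print("L",circ(Q),Q[:,2].max(),circ(near(P,(.609,-.187),.03,.042,.09)))
E
```

```text
t 10.65 p [ 0.4219 -0.0721  0.1203] w 0.0554 yaw 80.44 tool shift [0.0007 0.0029 0.1073]
S [ 4.249e-01 -7.200e-02  1.040e-02  4.251e-01 -7.100e-02  5.000e-02
  5.790e+02] [ 4.248e-01 -7.180e-02  1.450e-02  4.252e-01 -6.840e-02  4.180e-02
  1.072e+03]
L [ 6.105e-01 -1.864e-01  1.570e-02  6.084e-01 -1.880e-01  6.830e-02
  1.800e+02] 0.07222794176360903 [ 6.088e-01 -1.885e-01  1.930e-02  6.068e-01 -1.869e-01  5.980e-02
  3.440e+02]
```

Large weight is in its recess (top at 0.071). Now the small one.

apply_moves(
  targets=[
    [[0,0.003,0.025,0,0.055],[0,0,0.03,0,0.055],[0,0,0.028,0,0.055],[0,0,0.016,0,0.055],[0,0,0.008,0,0.055],[0,0,0,0,0.055],[0,0,0,0,0.02],[0,0,0,0,0.02],[0,0,0,0,0.02],[0,0,0,0,0.02],[0,0,0,0,0.02],[0,0,0,0,0.02],[0,0,-0.01,0,0.02],[0,0,-0.03,0,0.02],[0,0,-0.04,0,0.02],[0,0,-0.04,0,0.02],[0,0,0,0,0.02]],
  ],
)

```text
t: 12.45
tool_pos: [0.4272, -0.0729, 0.1384]
orientation: [[0.166, 0.986, 0.011], [0.986, -0.166, -0.002], [-0.0, 0.011, -1.0]]
wrist_force: [0.7, 0.1, -2.8]
gripper_width: 0.0272
gripper_force: 30.0
```

```bash
python3 - <<'E'
from h import *
go(.6202,-.1316,.13)
E
```

```text
t 12.45 p [ 0.4272 -0.0729  0.1384] w 0.0272 yaw 80.43 tool shift [-0.0258  0.2     0.0106]
```

apply_moves(
  targets=[
    [[-0.002,0.014,0,0,0.02],[-0.003,0.025,0,0,0.02],[-0.004,0.03,0,0,0.02],[-0.004,0.03,0,0,0.02],[-0.004,0.03,0,0,0.02],[-0.004,0.03,0,0,0.02],[-0.003,0.024,0,0,0.02],[-0.002,0.013,0,0,0.02],[0,0.006,0,0,0.02],[0,0,0,0,0.02],[0,0,0,0,0.02]],
  ],
)

```text
t: 13.55
tool_pos: [0.6178, -0.1312, 0.1322]
orientation: [[0.166, 0.986, -0.003], [0.986, -0.166, 0.001], [0.0, -0.003, -1.0]]
wrist_force: [-0.1, -0.3, -2.3]
gripper_width: 0.0276
gripper_force: 30.0
```

```bash
python3 - <<'E'
from h import *
go(.6202,-.1316,.018)
_,d=viewer.get_image("wrist");P=cloud("wrist",d)
# side of the held weight, straight part
Q=near(P,(.62,-.13),.03,.115,.15);Q=Q[abs(Q[:,0]-.62)<.012];print("front y",np.percentile(Q[:,1],[50,80,95]).round(4),len(Q),"top z",near(P,(.62,-.13),.012,.15,.185)[:,2].max())
E
```

```text
t 13.55 p [ 0.6178 -0.1312  0.1322] w 0.0276 yaw 80.43 tool shift [0.     0.0028 0.1142]
front y [-0.1181 -0.1168 -0.1164] 1060 top z 0.1775280469164228
```

apply_moves(
  targets=[
    [[0,0.001,0.02,0,0.02],[0,0,0.03,0,0.02],[0,0,0.03,0,0.02],[0,0,0.018,0,0.02],[0,0,0.008,0,0.02],[0,0,0.004,0,0.02],[0,0,0.001,0,0.02],[0,0,0.001,0,0.02],[0,0,0.001,0,0.02],[0,0,0,0,0.02]],
  ],
)

```text
t: 14.6
tool_pos: [0.6201, -0.1318, 0.0211]
orientation: [[0.166, 0.986, 0.001], [0.986, -0.166, -0.0], [-0.0, 0.001, -1.0]]
wrist_force: [0.5, 0.3, -1.4]
gripper_width: 0.0277
gripper_force: 30.0
```

apply_moves(
  targets=[
    [[0,0,0.001,0,0.02],[0,0,0.001,0,0.02],[0,0,0.001,0,0.02],[0,0,0,0,0.02]],
  ],
)

```text
t: 15.0
tool_pos: [0.6201, -0.1318, 0.0191]
orientation: [[0.166, 0.986, 0.001], [0.986, -0.166, -0.0], [-0.0, 0.001, -1.0]]
wrist_force: [-2.6, 0.4, 7.2]
gripper_width: 0.0274
gripper_force: 30.0
```

apply_moves(
  targets=[
    [[0,0,0,0,0.042],[0,0,0,0,0.042],[0,0,0,0,0.042],[0,0,0,0,0.042],[0,0,-0.02,0,0.042],[0,0,-0.04,0,0.042],[0,0,-0.04,0,0.042],[-0.008,-0.016,0,0,0.065],[-0.015,-0.029,0,0,0.065],[-0.015,-0.029,0,0,0.065],[-0.015,-0.029,0,0,0.065],[-0.015,-0.029,0,0,0.065],[-0.012,-0.024,0,0,0.065],[-0.006,-0.012,0,0,0.065],[-0.003,-0.006,0,0,0.065],[0,0,0,0,0.065],[0,0,0,0,0.065]],
  ],
)

```text
t: 16.7
tool_pos: [0.4346, -0.1906, 0.1176]
orientation: [[0.166, 0.986, 0.001], [0.986, -0.166, -0.0], [-0.0, 0.001, -1.0]]
wrist_force: [0.7, -0.3, 0.2]
gripper_width: 0.065
gripper_force: 0.0
```

```bash
python3 - <<'E'
from h import *
go(.4347,-.1905,.007)
_,d=viewer.get_image("wrist");P=cloud("wrist",d);print("R",circ(near(P,(.435,-.19),.035,.024,.04)),circ(near(P,(.435,-.19),.035,.01,.04)))
im,d=snap("top","t3");P=cloud("top",d)
for n,c,lo in[("L",(.609,-.187),.055),("S",(.62,-.132),.045)]:
    Q=near(P,c,.028,lo,.09)
    if len(Q):print(n,circ(Q),Q[:,2].max())
E
```

```text
t 16.7 p [ 0.4346 -0.1906  0.1176] w 0.065 yaw 80.44 tool shift [ 1.000e-04 -1.000e-04  1.106e-01]
R [ 4.347e-01 -1.906e-01  2.310e-02  4.345e-01 -1.932e-01  2.760e-02
  5.430e+02] [ 4.347e-01 -1.906e-01  2.310e-02  4.341e-01 -1.949e-01  2.270e-02
  9.720e+02]
L [ 6.086e-01 -1.885e-01  1.360e-02  6.082e-01 -1.881e-01  6.820e-02
  1.810e+02] 0.07214842488106987
S [ 6.202e-01 -1.309e-01  1.040e-02  6.196e-01 -1.306e-01  5.440e-02
  9.900e+01] 0.05819223718204014
```

apply_moves(
  targets=[
    [[0,0,0.025,0,0.065],[0,0,0.03,0,0.065],[0,0,0.028,0,0.065],[0,0,0.018,0,0.065],[0,0,0.008,0,0.065],[0,0,0,0,0.065],[0,0,0,0,0.038],[0,0,0,0,0.038],[0,0,0,0,0.038],[0,0,0,0,0.038],[0,0,0,0,0.038],[0,0,0,0,0.038],[0,0,-0.01,0,0.038],[0,0,-0.03,0,0.038],[0,0,-0.04,0,0.038],[0,0,-0.03,0.13,0.038],[0,0,0,0.13,0.038],[0,0,0,0.13,0.038],[0,0,0,0.13,0.038],[0,0,0,0,0.038]],
  ],
)

```text
t: 18.8
tool_pos: [0.433, -0.1904, 0.1188]
orientation: [[0.634, 0.773, -0.0], [0.773, -0.634, -0.0], [-0.0, -0.0, -1.0]]
wrist_force: [0.2, 0.0, -0.1]
gripper_width: 0.0442
gripper_force: 30.0
```

```bash
python3 - <<'E'
from h import *
go(.4415,-.36,.12)
E
```

```text
t 18.8 p [ 0.433  -0.1904  0.1188] w 0.0442 yaw 50.65 tool shift [-0.1258  0.1141 -0.0012]
```

apply_moves(
  targets=[
    [[-0.01,0.009,0,0,0.038],[-0.02,0.018,0,0,0.038],[-0.025,0.023,0,0,0.038],[-0.025,0.023,0,0,0.038],[-0.022,0.02,0,0,0.038],[-0.015,0.013,0,0,0.038],[-0.0085,0.008,0,0,0.038],[0,0,0,0,0.038],[0,0,0,0,0.038]],
  ],
)

```text
t: 19.7
tool_pos: [0.4416, -0.359, 0.1182]
orientation: [[0.634, 0.773, -0.001], [0.773, -0.634, 0.001], [0.0, -0.001, -1.0]]
wrist_force: [-0.1, 0.2, -0.6]
gripper_width: 0.044
gripper_force: 30.0
```

```bash
python3 - <<'E'
from h import *
go(.4415,-.36,.017)
im,d=snap("wrist","w3");P=cloud("wrist",d);Q=near(P,(.4415,-.36),.04,.09,.15);print(circ(Q),"top",np.percentile(Q[:,2],[50,90,99]))
E
```

```text
t 19.7 p [ 0.4416 -0.359   0.1182] w 0.044 yaw 50.66 tool shift [-0.0009  0.0006  0.1012]
[ 4.473e-01 -3.519e-01  3.370e-02  4.443e-01 -3.556e-01  1.284e-01
  5.054e+03] top [0.12817009 0.14298692 0.14936593]
```

View pics/w3.png

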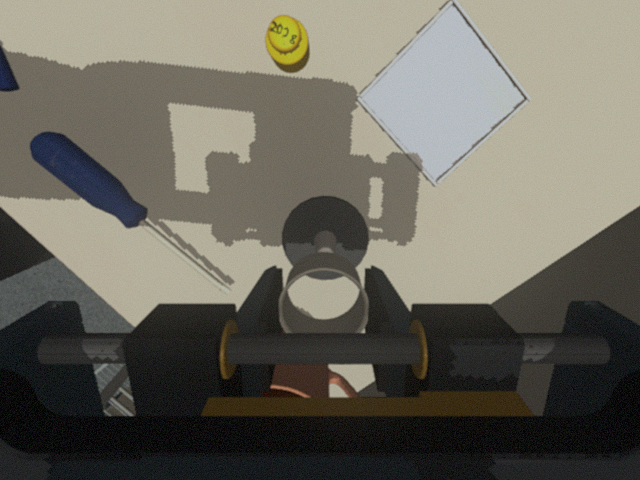

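Wrist view: the ring is held level at (323,303), with the foot and pin at (325,238). That's consistent with the ring being centred over the pin.

apply_moves(
  targets=[
    [[-0.001,0.0005,0.02,0,0.038],[0,0,0.025,0,0.038],[0,0,0.025,0,0.038],[0,0,0.016,0,0.038],[0,0,0.008,0,0.038],[0,0,0.003,0,0.038],[0,0,0.001,0,0.038],[0,0,0.001,0,0.038],[0,0,0.001,0,0.038],[0,0,0,0,0.038]],
  ],
)

```text
t: 20.75
tool_pos: [0.4419, -0.3611, 0.0189]
orientation: [[0.634, 0.773, 0.001], [0.773, -0.634, -0.001], [-0.0, 0.001, -1.0]]
wrist_force: [-0.4, 0.4, -1.4]
gripper_width: 0.0439
gripper_force: 30.0
```

apply_moves(
  targets=[
    [[0,0,0.001,0,0.038],[0,0,0.001,0,0.038],[0,0,0.001,0,0.038],[0,0,0,0,0.038]],
  ],
)

```text
t: 21.15
tool_pos: [0.4419, -0.3612, 0.0173]
orientation: [[0.634, 0.773, 0.001], [0.773, -0.634, -0.001], [-0.0, 0.001, -1.0]]
wrist_force: [-3.5, 2.2, 10.6]
gripper_width: 0.0441
gripper_force: 30.0
```

apply_moves(
  targets=[
    [[0,0,0,0,0.06],[0,0,0,0,0.06],[0,0,0,0,0.06],[0,0,0,0,0.06],[0,0,-0.02,0,0.06],[0,0,-0.04,0,0.06],[0,0,-0.04,0,0.06],[0,0,-0.02,0,0.06],[0.015,-0.006,0,0,0.08],[0.035,-0.0135,0,0,0.08],[0.04,-0.0155,0,0,0.08],[0.04,-0.0155,0,0,0.08],[0.04,-0.0155,0,0,0.08],[0.04,-0.0155,0,0,0.08],[0.04,-0.0155,0,0,0.08],[0.04,-0.0155,0,0,0.08],[0.04,-0.0155,0,0,0.08],[0.035,-0.0135,0,0,0.08],[0.025,-0.009,0,0,0.08],[0.0105,-0.0032,0,0,0.08]],
  ],
)

```text
t: 23.15
tool_pos: [0.576, 0.0493, 0.1335]
orientation: [[0.632, 0.775, -0.003], [0.775, -0.632, 0.0], [-0.002, -0.003, -1.0]]
wrist_force: [-0.3, 0.2, 0.6]
gripper_width: 0.0801
gripper_force: 0.0
```

```bash
python3 - <<'E'
from h import *
go(.5768,.0462,.007)
im,d=viewer.get_image("wrist");P=cloud("wrist",d);print("D",circ(near(P,(.577,.046),.04,.010,.02)))
im,d=snap("top","t4");P=cloud("top",d);Q=near(P,(.4415,-.36),.03,.025,.045);print("ring",circ(Q),Q[:,2].max())
cv2.imwrite("pics/c4.png",cv2.resize(im[160:310,290:490,::-1],None,fx=4,fy=4,interpolation=cv2.INTER_CUBIC))
E
```

```text
t 23.15 p [0.576  0.0493 0.1335] w 0.0801 yaw 50.82 tool shift [-0.0017  0.0029  0.1265]
D [5.780e-01 4.590e-02 3.170e-02 5.787e-01 4.690e-02 1.570e-02 3.815e+03]
ring [ 4.422e-01 -3.601e-01  2.330e-02  4.420e-01 -3.618e-01  3.420e-02
  1.930e+02] 0.04493230317922081
```

View pics/c4.png

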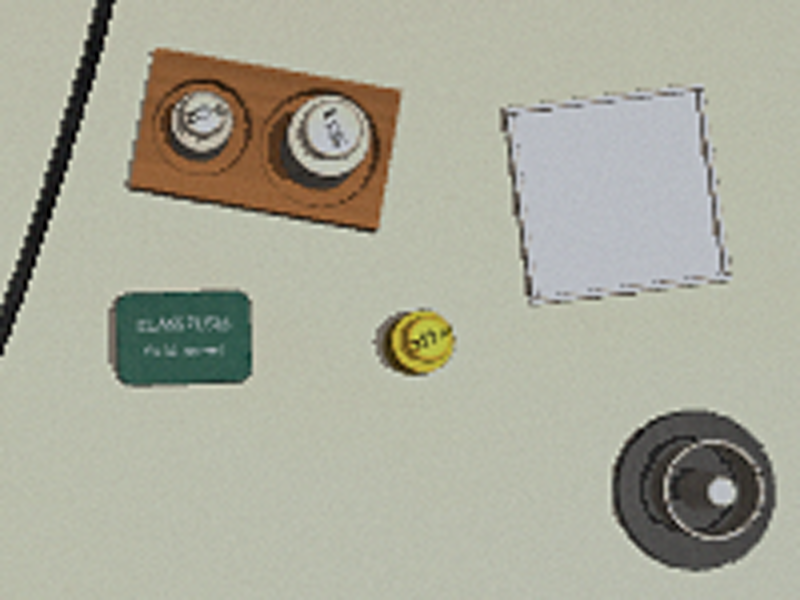

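The picture shows both weights in their recesses, at crop (205,115) and (330,130), and the ring round the pin flat on the foot at (714,490). The dish is next.

apply_moves(
  targets=[
    [[0,0.0005,0.025,0,0.08],[0,0,0.03,0,0.08],[0,0,0.03,0,0.08],[0,0,0.023,0,0.08],[0,0,0.01,0,0.08],[0,0,0.006,0,0.08],[0,0,0,0,0.08],[0,0,0,0,0.08]],
  ],
)

```text
t: 24.05
tool_pos: [0.578, 0.0456, 0.0124]
orientation: [[0.634, 0.773, 0.002], [0.773, -0.634, -0.0], [0.001, 0.001, -1.0]]
wrist_force: [0.1, -0.5, -0.3]
gripper_width: 0.0798
gripper_force: 0.0
```

apply_moves(
  targets=[
    [[0,0,0.0035,0,0.08],[0,0,0.002,0,0.08],[0,0,0,0,0.08],[0,0,0,0,0.055],[0,0,0,0,0.055],[0,0,0,0,0.055],[0,0,0,0,0.055],[0,0,0,0,0.055],[0,0,0,0,0.055],[0,0,-0.01,0,0.055],[0,0,-0.03,0,0.055],[0,0,-0.04,0,0.055],[0,0,-0.03,0,0.055],[0,0,-0.01,0,0.055],[0,0,0,0,0.055]],
  ],
)

```text
t: 25.55
tool_pos: [0.5781, 0.0459, 0.1276]
orientation: [[0.634, 0.773, 0.004], [0.773, -0.634, 0.0], [0.002, 0.003, -1.0]]
wrist_force: [-0.6, -0.4, -1.4]
gripper_width: 0.0609
gripper_force: 30.0
```

```bash
python3 - <<'E'
from h import *
go(.5837,-.3293,.13)
E
```

```text
t 25.55 p [0.5781 0.0459 0.1276] w 0.0609 yaw 50.64 tool shift [-0.2865  0.2423 -0.0024]
```

apply_moves(
  targets=[
    [[-0.008,0.007,0,0,0.055],[-0.02,0.017,0,0,0.055],[-0.03,0.025,0,0,0.055],[-0.03,0.0255,0,0,0.055],[-0.03,0.0255,0,0,0.055],[-0.03,0.0255,0,0,0.055],[-0.03,0.0255,0,0,0.055],[-0.03,0.0255,0,0,0.055],[-0.03,0.0255,0,0,0.055],[-0.024,0.02,0,0,0.055],[-0.015,0.0125,0,0,0.055],[-0.0095,0.0078,0,0,0.055],[0,0,0,0,0.055],[0,0,0,0,0.055]],
  ],
)

```text
t: 26.95
tool_pos: [0.5827, -0.3282, 0.1254]
orientation: [[0.634, 0.773, -0.001], [0.773, -0.634, 0.001], [0.0, -0.002, -1.0]]
wrist_force: [0.3, 0.1, -0.3]
gripper_width: 0.061
gripper_force: 30.0
```

```bash
python3 - <<'E'
from h import *
go(.5837,-.3293,.013)
snap("wrist","w5")
E
```

```text
t 26.95 p [ 0.5827 -0.3282  0.1254] w 0.061 yaw 50.66 tool shift [-0.0003  0.0017  0.1124]
```

View pics/w5.png

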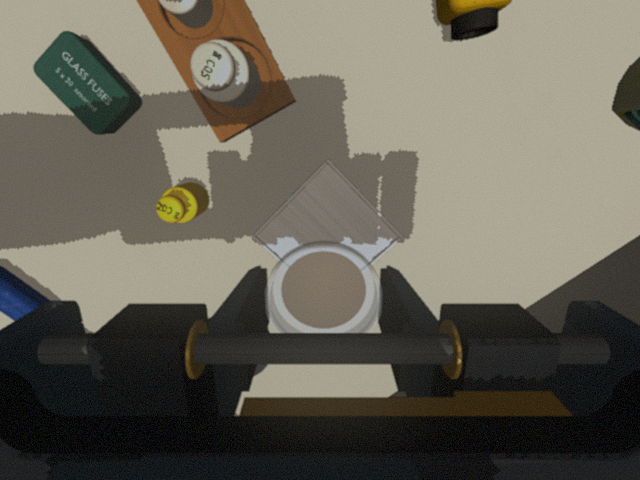

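The dish is held level at (325,290), with the tray centred below it. Lowering now.

apply_moves(
  targets=[
    [[0,0.001,0.02,0,0.055],[0,0,0.03,0,0.055],[0,0,0.03,0,0.055],[0,0,0.018,0,0.055],[0,0,0.008,0,0.055],[0,0,0.003,0,0.055],[0,0,0.001,0,0.055],[0,0,0,0,0.055],[0,0,0,0,0.055]],
  ],
)

```text
t: 27.9
tool_pos: [0.5843, -0.3302, 0.0172]
orientation: [[0.634, 0.773, 0.002], [0.773, -0.634, -0.001], [0.0, 0.002, -1.0]]
wrist_force: [0.5, 0.1, -0.2]
gripper_width: 0.0613
gripper_force: 30.0
```

apply_moves(
  targets=[
    [[0,0,0.003,0,0.055],[0,0,0.002,0,0.055],[0,0,0.001,0,0.055],[0,0,0.001,0,0.055],[0,0,0,0,0.055]],
  ],
)

```text
t: 28.4
tool_pos: [0.5836, -0.33, 0.0091]
orientation: [[0.634, 0.773, -0.0], [0.773, -0.634, -0.0], [-0.0, -0.0, -1.0]]
wrist_force: [-0.8, 0.1, 2.0]
gripper_width: 0.061
gripper_force: 30.0
```

Slight contact. Release and retract.

apply_moves(
  targets=[
    [[0,0,0,0,0.075],[0,0,0,0,0.075],[0,0,0,0,0.075],[0,0,0,0,0.075],[0,0,0,0,0.075],[0,0,-0.02,0,0.075],[0,0,-0.04,0,0.075],[0,0,-0.04,0,0.075],[0,0,-0.03,0,0.075],[0.035,-0.035,0,0,0.075],[0.035,-0.035,0,0,0.075],[0.035,-0.035,0,0,0.075],[0.035,-0.035,0,0,0.075],[0.035,-0.035,0,0,0.075],[0.035,-0.035,0,0,0.075],[0.035,-0.035,0,0,0.075],[0.035,-0.035,0,0,0.075],[0.035,-0.035,0,0,0.075],[0,0,0,0,0.075],[0,0,0,0,0.075]],
  ],
)

```text
t: 30.4
tool_pos: [0.5397, 0.1143, 0.139]
orientation: [[0.632, 0.775, 0.0], [0.775, -0.632, -0.001], [-0.0, 0.0, -1.0]]
wrist_force: [-1.0, -0.2, -0.3]
gripper_width: 0.0745
gripper_force: 0.0
```

```bash
python3 - <<'E'
from h import *
im,d=snap("top","t6");P=cloud("top",d)
for n,c,r,lo in[("L",(.609,-.187),.028,.055),("S",(.62,-.132),.025,.045),("R",(.4415,-.36),.03,.025),("D",(.5837,-.3296),.04,.011)]:
    Q=near(P,c,r,lo,.09)
    if len(Q):print(n,circ(Q),Q[:,2].max())
cv2.imwrite("pics/c6.png",cv2.resize(im[160:310,290:490,::-1],None,fx=4,fy=4,interpolation=cv2.INTER_CUBIC))
E
```

```text
L [ 6.087e-01 -1.885e-01  1.360e-02  6.082e-01 -1.882e-01  6.820e-02
  1.780e+02] 0.07251074922276335
S [ 6.198e-01 -1.308e-01  1.020e-02  6.195e-01 -1.306e-01  5.450e-02
  9.900e+01] 0.05825705232126477
R [ 4.419e-01 -3.604e-01  2.330e-02  4.421e-01 -3.620e-01  3.630e-02
  2.260e+02] 0.05052699776453129
D [ 5.837e-01 -3.294e-01  3.210e-02  5.831e-01 -3.288e-01  1.760e-02
  8.760e+02] 0.022415411017300046
```

View pics/c6.png

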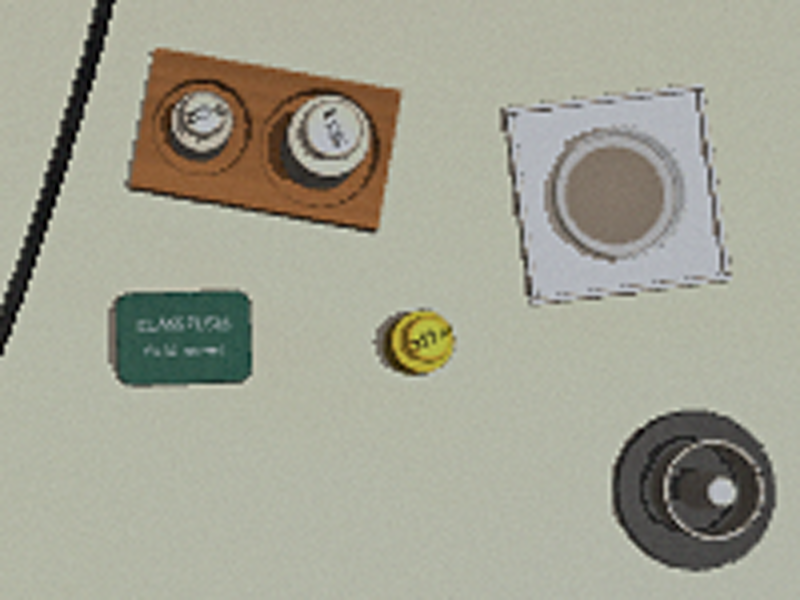

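The picture shows all four pieces in place. The dish is centred in the tray at crop (614,195), and the arm is clear.

```bash
python3 -c "
from plant import robot
print(robot.job_done())"
```

```text
the job is handed in; nothing more can be done
None
```

I handed the job in with both weights in their recesses, the ring cutter round the post and the dish in the tray, all within about 2 mm of centre in the last top view; no verdict was returned.

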